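Back the vial carousel up one notch

ROBOT

A 6-joint arm with a two-finger parallel gripper is mounted at the origin on a cart in front of the work surface, level with it; the furniture and walls round the work are solid. World frame = base frame: x ahead of the robot, y to its left, z up, the work surface at z = 0. Lengths are in m, angles in degrees, forces in N, time in s.
With the tool pointing down it reaches from about 0.375 to 0.9 m from the base axis. Payload 3.1 kg.
Tool frame: the origin (TCP) lies between the finger pads; the fingertips stand 11 mm ahead of it and the grasp point (between the pads) lies 8 mm behind it; x points along the fingers, y is the direction in which the jaws open and shut, and the axes are right-handed (so a half turn about x gives the same grasp; the last joint's range is limited). The gripper opens to 87 mm and grips with 3 to 60 N. Pads are 19 mm wide; open, the fingers measure 117 mm over their backs; the gripper's body (75 mm by 190 mm) begins 51 mm behind the grasp point.
Start: joints at [-81.904, 30.224, 82.088, -0, 67.689, -10.227], TCP at [0.197, -0.593, 0.234] pointing down, gripper open.
Joint ranges: [-176.69, 176.69], [-43.24, 126.21], [12.49, 139.97], [-82, 262], [0, 151.66], [-163.58, 163.58]. Speed limits (degrees/s): [159.86, 159.86, 180, 180, 180, 180].

INTERFACE

Orientations are given as a 3x3 rotation matrix whose columns are the frame's x, y, z axes.
In Python, from rig import bot gives the robot as it stands.
- The arm moves only by the shell command python3 -m inch 'ROWS' [OPENING]. ROWS is a JSON object of lists of equal length, an entry for each row: "dp": the shift along the tool's x, y, z in mm, a list of three; "yaw": the turn about the tool's x in degrees. In form: {"dp": [[tx, ty, tz], ...], "yaw": [yaw, ...]}. A call has 1 to 20 rows; each row shifts and turns the commanded pose from where the row before left it, along the tool's axes as they then stand; what a row does not reach is not made up. A row lasts 1/12 s, in which the tool goes at most 41.7 mm and 7.16 degrees, less where a joint would pass 70% of its speed; a pose out of reach is approached as far as the arm can. A call is refused whole if a number of a shift passes 41.7 or a number of a turn 7.16, either way. A call with a gripper value outside its range is refused whole. OPENING is the finger opening in mm, from 0 to 87, set as the call begins (- or left out, the last holds). The fingers move at their own pace and stop on an object; the grip force is fixed at half the most. Time passes only in rows, so rows that do not move let the fingers close. It gives the time, the measured TCP pose, the force and the opening at its end, in the units of the state.
- bot.read_state(): the state, without advancing time (a new reading comes with each control period).
- bot.capture(name): name is "side" or "top"; returns a dict with "color" (420x560x3 uint8, red, green, blue), "intrinsics" (3x3 intrinsics, pixels), "pose" (4x4, takes a point from camera to world coordinates). Camera axes: x right, y down, z forward; pixel columns grow to the right and rows downward; lengths in m; the calibration is good to about 2 mm. A picture is of the moment at which its call begins. There is no depth.
- bot.hand_in(): hands the job in, once; it reports no verdict.
The state is a dict: "time_s": time; "joint_positions": joint angles; "qvel": joint speeds; "tau": joint torques, N m; "position": TCP position; "tcp_rot": TCP orientation; "force": force on the tool from outside, world axes, zero at the start; "moment": the same for the moment, N m; "opening": opening from 0.0 (shut) to 1.0 (fully open).
Only numpy, scipy, OpenCV 4.12 (cv2) and the standard library are available. Lean on these libraries where they do the work, as an engineer would, in place of code of your own. Each camera call takes 0.05 s, during which the arm holds its last target.

TASK

The hand-indexed vial carousel has been turned one place too far, so a vial went past the reading head unread. With the fingertips only, flip the ratchet pawl up and over onto its stop, push the carousel back exactly one notch (an eighth of a turn, clockwise seen from above) by one of its upright pegs, then tip the pawl back down into the tooth gap so that the carousel is locked again with the missed vial centred under the reading head. Do not grip or lift anything, do not push hard, leave the vials standing in their pockets and the things lying by undisturbed.

Things in the scene. Friction and masses are not known exactly. Their poses are not given: they have to be found in the camera images.
- pawl_pivot (a point): Pivot pin of the pawl, 41 mm above the worktop, in a dark steel clevis (23 mm wide, top 19 mm above the pin) at the front of the carousel's grey stand. Fixed to the stand: x points across the carousel to the reading head, y from the pawl's nose to its pivot, z up. The carousel's axis is at (106, -66) mm. A rubber stop pin 13 mm to +y and 12 mm up carries the parked pawl.
- pawl (a joint): Steel gravity pawl, 10 mm wide, about 75 g, swinging freely in pawl_pivot's yz plane. 0: down, pointing to -y, its nose (50 mm from the pivot, 10 mm below it) in the gap of the tooth ring. Grows as the nose lifts; 0.25 rad clears the teeth. Let go below 1.2 rad it falls back down; past 1.5 rad it falls over the other way and stays parked on its stop at 2.0 rad.
- lift_roller (a point): Centre of the free-turning roller (13 mm across, 18 mm wide) at the end of the pawl's lifting arm, which slopes up from the nose. Pawl down: 70 mm to -y of the pivot and 42 mm above it, open in front (-y) and below down to the teeth. About 1 N to +y against the roller, rising with it round the pivot, lifts the pawl. Parked: 67 mm to +y, 46 mm above the pivot; a push to -y brings it back over.
- carousel (a joint): Turntable, 220 mm across, on an upright axis; starts within 0.03 rad of 0. Positive is forward, anticlockwise from above: the teeth click under the pawl. Backward (negative, clockwise) the lowered pawl stops it at -0.05; one notch back is -0.785, the stop there -0.835; further, the pawl meets the tooth top. Pawl on the slope short of it: it can still be pushed back. Stays where left (drag about 0.05 N m, 1 N at a peg).
- carousel_hub (a point): On the carousel's axis, 50 mm above the worktop at the top of its pocket block, turning with it; at joint 0 its axes are parallel to pawl_pivot's. Block: radius 66 mm, eight pockets at radius 46 mm, vial caps 86 mm above the worktop. Around it a flange, 30 mm above the worktop, with four push pegs at radius 80 mm; outermost the saw teeth, radius 94 to 109 mm, tops 40 mm above the worktop.
- read_spot (a point): Fixed to the stand: where a vial's cap is read, 46 mm from the axis on the side away from the pawl, 86 mm above the worktop. The reading head above it is a black cylinder 38 mm across, its lens 31 mm above the caps, its top 170 mm above the worktop; its 14 mm column stands 136 mm from the axis and is 183 mm tall.
- peg_1 (a point): Top centre of an upright steel push peg of the carousel, 9 mm across, 42 mm tall (72 mm above the worktop), 80 mm from the axis at -112.5 degrees in carousel_hub's frame (anticlockwise from its x). Turns with the carousel.
- peg_2 (a point): Top centre of an upright steel push peg of the carousel, 9 mm across, 42 mm tall (72 mm above the worktop), 80 mm from the axis at 157.5 degrees in carousel_hub's frame (anticlockwise from its x). Turns with the carousel.
- peg_3 (a point): Top centre of an upright steel push peg of the carousel, 9 mm across, 42 mm tall (72 mm above the worktop), 80 mm from the axis at 67.5 degrees in carousel_hub's frame (anticlockwise from its x). Turns with the carousel.
- peg_4 (a point): Top centre of an upright steel push peg of the carousel, 9 mm across, 42 mm tall (72 mm above the worktop), 80 mm from the axis at -22.5 degrees in carousel_hub's frame (anticlockwise from its x). Turns with the carousel.
- vial_1_mid (a point): Mid-height centre of a loose capped glass vial, 24 mm across, 56 mm tall, standing in a pocket 20 mm deep and 27 mm across of the carousel. Not to be handled.
- vial_2_mid (a point): Mid-height centre of a loose capped glass vial, 24 mm across, 56 mm tall, standing in a pocket 20 mm deep and 27 mm across of the carousel. Not to be handled.
- vial_3_mid (a point): Mid-height centre of a loose capped glass vial, 24 mm across, 56 mm tall, standing in a pocket 20 mm deep and 27 mm across of the carousel. Not to be handled.
- vial_4_mid (a point): Mid-height centre of a loose capped glass vial, 24 mm across, 56 mm tall, standing in a pocket 20 mm deep and 27 mm across of the carousel. Not to be handled.
- tweezers: Tweezers, 118 x 9 x 9 mm; origin at the centre of its underside. A bystander.
- marker: Marker pen, 135 mm long, 17 mm thick; origin at the centre of its underside. A bystander.
- timer: Wedge-shaped timer, 41 x 62 x 52 mm; origin at the centre of its underside. A bystander.
- stopper: Rubber stopper, 26 mm across and tall, left on the corner of the stand's plate, 112 mm to the front and 110 mm to the right (-y) of the carousel's axis; origin at the centre of its underside. A bystander.

How it is judged (in metres and radians):
On the way, in this order (a step that is already met when the one before it is completed fails the run):
1. the pawl is lifted clear of the teeth and parked on its stop, the carousel not yet turned back (value of joint pawl above 1.6 rad and value of joint carousel above -0.2 rad), for 0.2 s.
2. with the pawl up, the carousel is pushed back past the tooth (value of joint pawl above 0.2 rad and value of joint carousel below -0.3 rad), for 0.1 s.
At the end, for the whole second after the job is handed in: The pawl is down in the tooth gap (joint below 0.06 rad), the carousel is at rest one notch back from the start (joint between -0.87 and -0.70 rad, that is a pocket within about 4 mm of the middle of the reading head), and every vial stands upright in its pocket (value of joint pawl below 0.06 rad and value of joint carousel between -0.87 and -0.7 rad and not (velocity of joint carousel above 0.05 rad/s) and velocity of joint carousel above -0.05 rad/s and z of each of vial_1_mid, vial_2_mid, vial_3_mid, vial_4_mid in the frame of carousel_hub below 0.012 m and angle between each of vial_1_mid, vial_2_mid, vial_3_mid, vial_4_mid's own z axis and vertical below 0.2 rad); the robot touches nothing.
It fails at once if a vial is lifted out of its pocket or tipped over (z of any of vial_1_mid, vial_2_mid, vial_3_mid, vial_4_mid in the frame of carousel_hub above 0.02 m or angle between any of vial_1_mid, vial_2_mid, vial_3_mid, vial_4_mid's own z axis and vertical above 0.5 rad).
It fails at once if a thing lying by (tweezers, marker, timer, stopper) is moved more than 20 mm (distance of any of tweezers, marker, timer, stopper from where it was at the start of the episode above 0.02 m).
It fails at once if the pawl is pinched or pushed with more than 30 N, or the carousel with more than 40 N (contact force between the fingers and pawl above 30 N or contact force between the fingers and carousel above 40 N).
It fails at once if the carousel is turned forward into the next notch, or back by more than one notch (value of joint carousel above 0.6 rad or value of joint carousel below -1.25 rad).
It also fails if it takes over 54 s, if anything falls off the work surface, if the arm or the gripper's body presses on something with over 40 N, if the wrist force passes 120 N, or if a joint passes its speed limit or range.

## Working session

There is one attempt and no reset: what is moved stays moved. The work goes in short steps, Python scripts to look and compute and a shell command to move; the robot and the scene stay as the last step left them, time stands still between calls to the robot, and variables do not carry over. Pictures are saved under pics/ and viewed, and the job is handed in when it is done.

```bash
ls; mkdir -p pics; python3 - <<'E'
from rig import bot
import cv2,numpy as np
for n in("side","top"):
    c=bot.capture(n); cv2.imwrite(f"pics/{n}0.png",c["color"][:,:,::-1]); print(n,c["intrinsics"].tolist(),np.round(c["pose"],4).tolist())
s=bot.read_state(); print(s)
E
```

```text
pics
side [[435.60584034490176, 0.0, 279.7283712563251], [0.0, 435.60584034490176, 212.5907891017445], [0.0, 0.0, 1.0]] [[0.9784, -0.1517, 0.14, 0.3759], [-0.2058, -0.662, 0.7207, -0.8392], [-0.0167, -0.734, -0.6789, 0.8636], [0.0, 0.0, 0.0, 1.0]]
top [[380.8820031995465, 0.0, 281.6590548599462], [0.0, 380.8820031995465, 210.78939390872398], [0.0, 0.0, 1.0]] [[-0.0176, -0.9961, 0.0865, 0.4549], [-0.9996, 0.0193, 0.0191, 0.0013], [-0.0207, -0.0861, -0.9961, 1.1725], [0.0, 0.0, 0.0, 1.0]]
{'time_s': 0.1, 'joint_positions': array([-8.19079144e+01,  3.02741725e+01,  8.21497589e+01,  6.16383390e-04,
        6.76905522e+01, -1.02253916e+01]), 'qvel': array([-0.07114796, -0.16800206, -0.07774096, -0.05854439,  0.01483217,
       -0.06431227]), 'tau': array([-6.23429751e-04, -4.40985096e+01, -1.77150357e+01,  6.35422859e-02,
        5.33865974e-02, -2.99493729e-05]), 'position': array([ 0.19638382, -0.5926603 ,  0.2326598 ]), 'tcp_rot': array([[-2.71410117e-04,  3.14277897e-01, -9.49330991e-01],
       [ 1.97962143e-03, -9.49328997e-01, -3.14277803e-01],
       [-9.99998004e-01, -1.96461415e-03, -3.64493766e-04]]), 'force': array([-0.21413051,  1.01965872,  0.15902516]), 'moment': array([ 0.01653758, -0.02507341,  0.01783741]), 'opening': 1.0006202119023615}
```

View pics/side0.png

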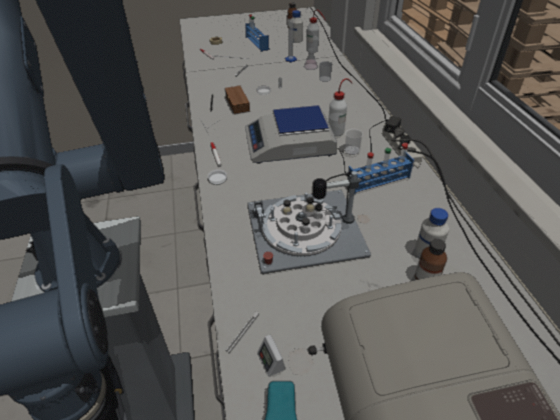

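View pics/top0.png

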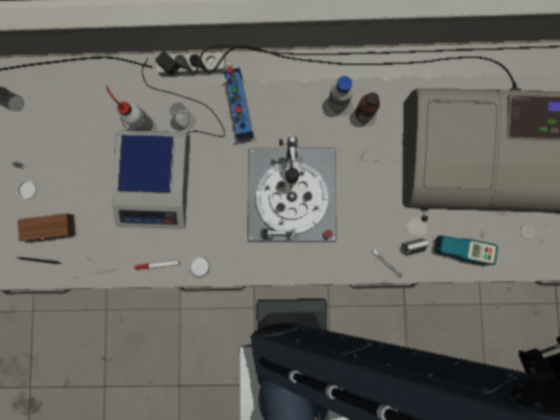

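```bash
cat > h.py <<'E'
import cv2,numpy as np
CAL={}
def crop(img,x0,y0,w,h,s,name):
    c=img[y0:y0+h,x0:x0+w]; c=cv2.resize(c,None,fx=s,fy=s,interpolation=cv2.INTER_CUBIC)
    for i in range(0,w,10):
        cv2.line(c,(i*s,0),(i*s,4 if i%50 else 10),(0,255,255),1)
        if i%20==0: cv2.putText(c,str(x0+i),(i*s,20),0,.35,(0,255,255),1)
    for i in range(0,h,10):
        cv2.line(c,(0,i*s),(4,i*s),(0,255,255),1)
        if i%20==0: cv2.putText(c,str(y0+i),(6,i*s+4),0,.35,(0,255,255),1)
    cv2.imwrite(name,c)
C={"side":(np.array([[435.60584,0,279.72837],[0,435.60584,212.59079],[0,0,1]]),None),}
from rig import bot
import pickle,os
def cap(n):
    c=bot.capture(n); pickle.dump((np.array(c["intrinsics"]),np.array(c["pose"])),open(f"cal_{n}.pkl","wb")); return c["color"][:,:,::-1].copy()
def cal(n): return pickle.load(open(f"cal_{n}.pkl","rb"))
def at_z(n,u,v,z):
    K,T=cal(n); d=T[:3,:3]@np.linalg.inv(K)@[u,v,1]; o=T[:3,3]; return o+d*(z-o[2])/d[2]
def proj(n,P):
    K,T=cal(n); p=T[:3,:3].T@(np.asarray(P,float)-T[:3,3]); q=K@p; return q[:2]/q[2]
E
python3 - <<'E'
from h import *
i=cap("side"); crop(i,240,160,140,110,5,"pics/s1.png")
i=cap("top"); crop(i,235,125,115,125,5-1+0,"pics/t1.png"); crop(i,240,130,105,115,5,"pics/t1.png")
E
```

```text
(no output)
```

View pics/s1.png

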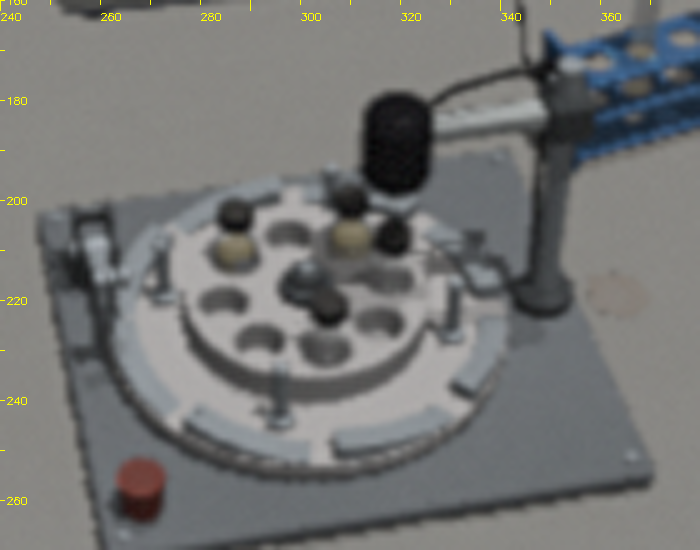

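View pics/t1.png

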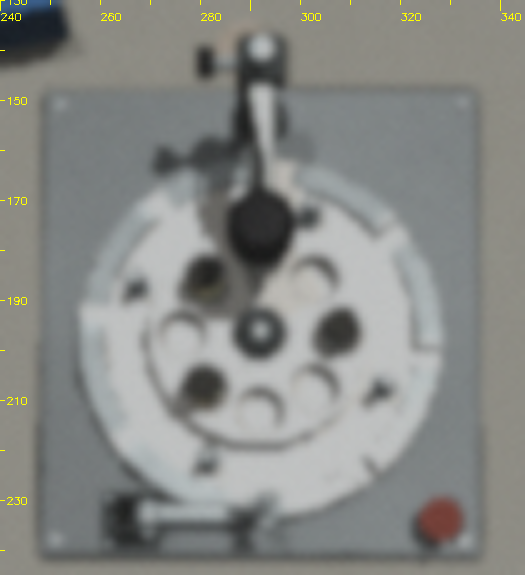

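```bash
cat > ov.py <<'E'
from h import *
def model(h,yaw,c):
    # h: hub xy ; yaw stand; c joint
    def S(x,y,z): # stand frame rel axis
        cs,sn=np.cos(yaw),np.sin(yaw); return np.array([h[0]+cs*x-sn*y,h[1]+sn*x+cs*y,z])
    pts={}
    for k,a in zip((1,2,3,4),(-112.5,157.5,67.5,-22.5)):
        t=np.radians(a)+c
        pts[f"p{k}"]=[S(.08*np.cos(t),.08*np.sin(t),z) for z in(.03,.072)]
    pts["blk"]=[S(.066*np.cos(t),.066*np.sin(t),.05) for t in np.linspace(0,6.283,60)]
    pts["rim"]=[S(.109*np.cos(t),.109*np.sin(t),.04) for t in np.linspace(0,6.283,60)]
    pv=lambda y,z,x=0:S(-.106+x,.066+y,.041+z)
    pts["roller"]=[pv(-.07,.042,-.009),pv(-.07,.042,.009)]
    pts["pin"]=[pv(0,0),pv(-.05,-.01)]
    pts["head"]=[S(.046,0,.117),S(.046,0,.17)]
    pts["col"]=[S(.136,0,.01),S(.136,0,.183)]
    return pts
def draw(n,img,m,x0,y0,w,h,s,out):
    c=cv2.resize(img[y0:y0+h,x0:x0+w],None,fx=s,fy=s,interpolation=cv2.INTER_CUBIC)
    for k,P in m.items():
        q=np.array([(proj(n,p)-[x0,y0]+.5)*s for p in P]).astype(int)
        col={"b":(0,255,0),"r":(0,0,255),"p":(255,0,255),"h":(255,255,0),"c":(255,255,0)}[k[0]]
        cv2.polylines(c,[q],False,col,1)
    cv2.imwrite(out,c)
E
python3 - <<'E'
from ov import *
print([at_z("top",*p,.01)[:2] for p in[(248,149),(334,147.5),(337,240),(246,240)]])
H=at_z("top",290,196.5,.06); print(H)
print(at_z("side",300,216,.055))
m=model(H[:2],0.0,0.)
i=cap("side"); draw("side",i,m,240,160,140,110,5,"pics/so.png")
i=cap("top"); draw("top",i,m,240,130,105,115,5,"pics/to.png")
E
```

```text
[array([0.75092704, 0.1249184 ]), array([ 0.74957435, -0.14221495]), array([ 0.46359496, -0.14289576]), array([0.46851417, 0.13384031])]
[ 0.5931742  -0.00272112  0.06      ]
[ 0.59344159 -0.00634528  0.055     ]
```

View pics/so.png

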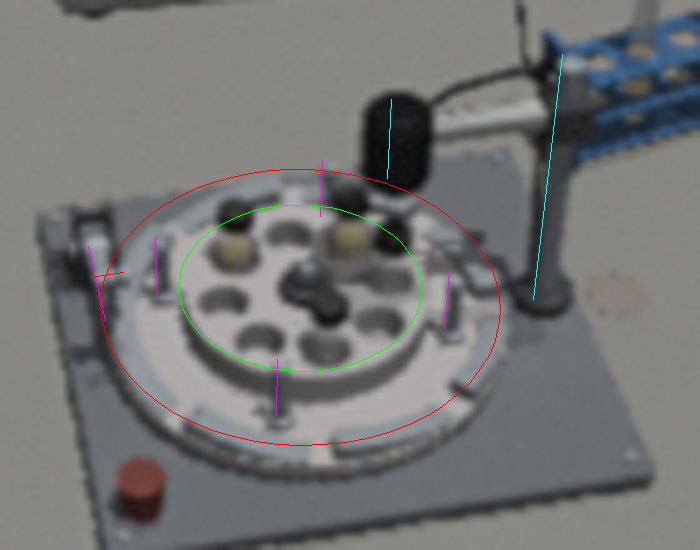

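View pics/to.png

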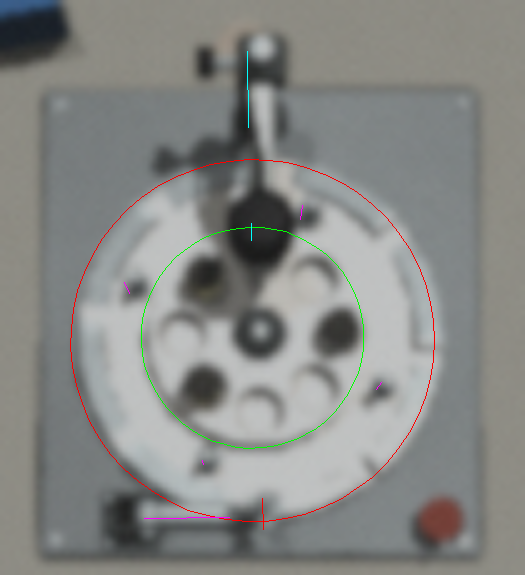

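```bash

python3 - <<'E'
from ov import *
m=model([.593,-.008],-.015,0.0)
i=cap("side"); draw("side",i,m,245,165,110,95,7,"pics/so2.png")
crop(i,245,165,110,95,7,"pics/so2r.png")
i=cap("top"); draw("top",i,m,250,150,85,90,6,"pics/to2.png");crop(i,250,150,85,90,6,"pics/to2r.png")
a=cv2.imread("pics/to2.png");b=cv2.imread("pics/to2r.png")
E
```

```text
(no output)
```

View pics/so2.png

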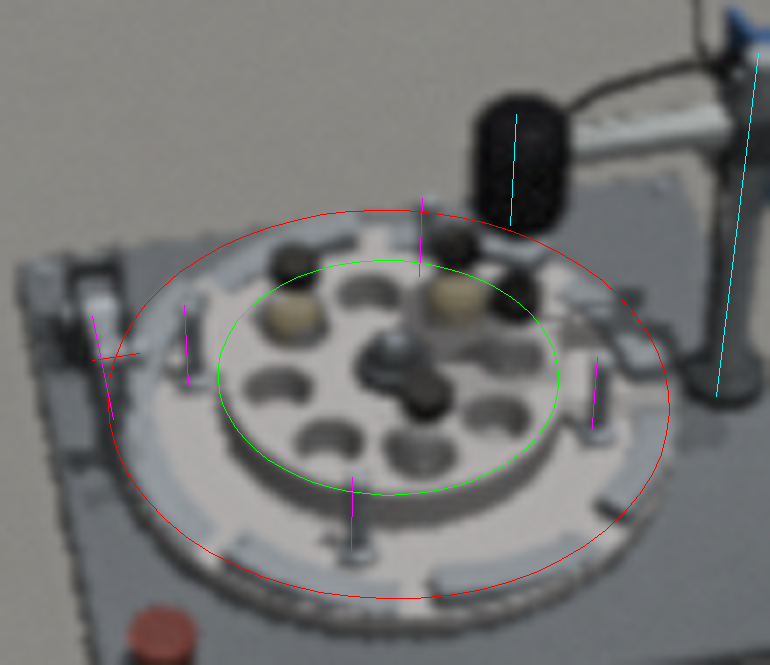

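View pics/to2.png

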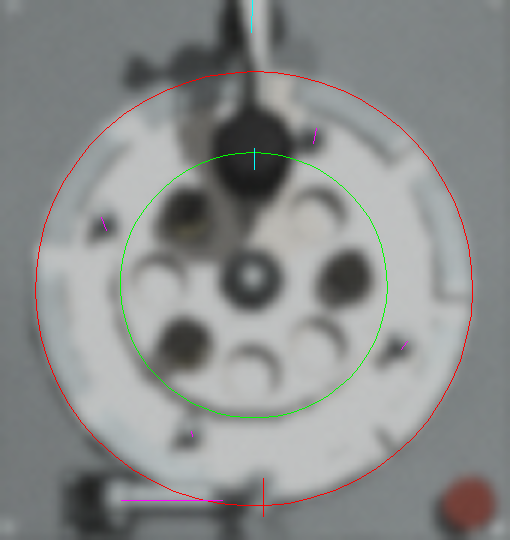

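View pics/so2r.png

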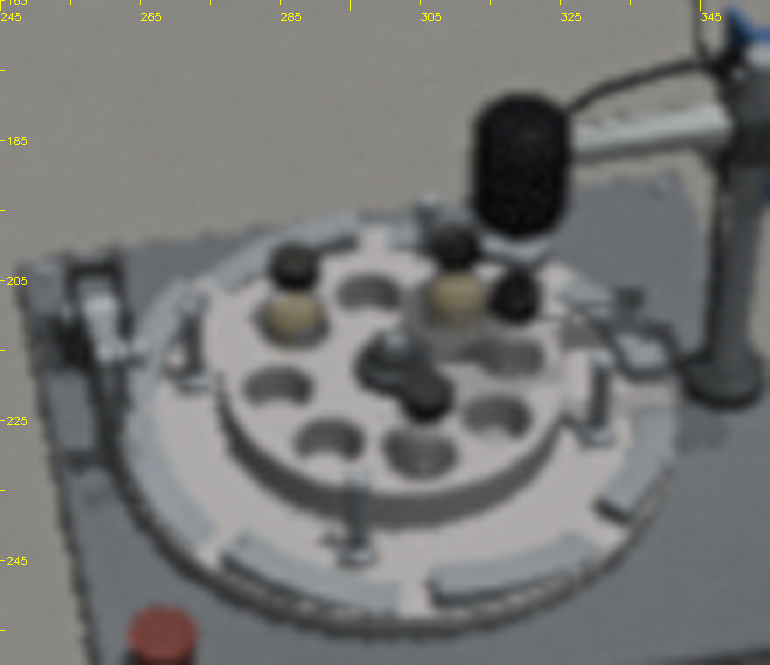

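View pics/to2r.png

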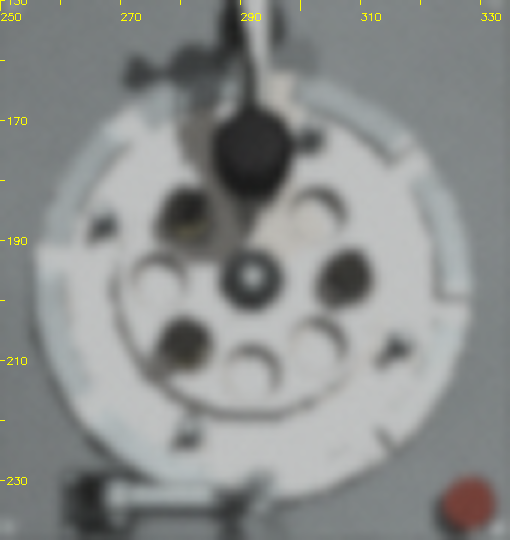

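```bash
python3 -m inch '{"dp":[[0,0,0],[0,0,0],[0,0,0]],"yaw":[6.1,6.1,6.1]}' 0; python3 -m inch '{"dp":[[0,-15,-8],[0,-25,-14],[0,-27,-15],[0,-27,-15],[0,-27,-15],[0,-27,-15],[0,-27,-15],[0,-27,-15],[0,-27,-15],[0,-27,-15],[0,-27,-15],[0,-27,-15],[0,-27,-15],[0,-27,-15],[0,-27,-15],[0,-27,-15],[0,-27,-15],[0,-27,-15],[0,-27,-15],[0,-12,-10]],"yaw":[0,0,0,0,0,0,0,0,0,0,0,0,0,0,0,0,0,0,0,0]}'; python3 -c "
from rig import bot
s=bot.read_state();print(s['position'],s['tcp_rot'],s['force'],s['joint_positions'])"
```

```text
time_s: 0.65
position: [0.1965, -0.5933, 0.2335]
tcp_rot: [[0.0, -0.005, -1.0], [0.0, -1.0, 0.005], [-1.0, -0.0, -0.0]]
force: [-0.1, -0.5, -0.0]
opening: 0.85
time_s: 2.32
position: [0.484, -0.0791, 0.2338]
tcp_rot: [[0.0, 0.003, -1.0], [0.001, -1.0, -0.003], [-1.0, -0.001, -0.0]]
force: [0.1, -0.2, -0.1]
opening: 0.006
[ 0.48399511 -0.07913516  0.23376612] [[ 4.15832879e-04  2.73325107e-03 -9.99996178e-01]
 [ 1.03532596e-03 -9.99995730e-01 -2.73281932e-03]
 [-9.99999378e-01 -1.03418560e-03 -4.18660909e-04]] [ 0.05101748 -0.20100368 -0.08887244] [-2.24067684e+01  1.98818400e+01  1.00990414e+02  7.44746753e-02
  5.91283518e+01  6.73984254e+01]
```

```bash
python3 -m inch '{"dp":[[0,-8,-4],[10,-8,0],[20,-6,0],[25,0,0],[25,0,0],[25,0,0],[20,0,0],[12,0,0],[8,0,0],[0,0,0],[0,0,0]],"yaw":[0,0,0,0,0,0,0,0,0,0,0]}'
python3 - <<'E'
from ov import *
m=model([.594,-.0065],-.015,0.0)
i=cap("side"); draw("side",i,m,230,150,110,85,7,"pics/so3.png")
crop(i,230,150,110,85,7,"pics/so3r.png")
E
```

```text
time_s: 3.23
position: [0.4874, -0.0606, 0.0886]
tcp_rot: [[-0.0, -0.0, -1.0], [-0.0, -1.0, 0.0], [-1.0, 0.0, 0.0]]
force: [-0.1, -0.6, -0.1]
opening: 0.007
```

View pics/so3.png

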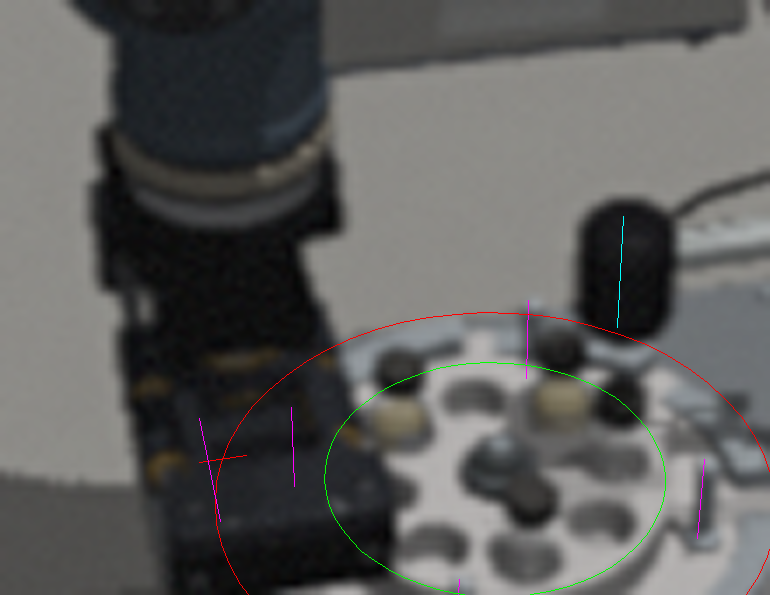

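View pics/so3r.png

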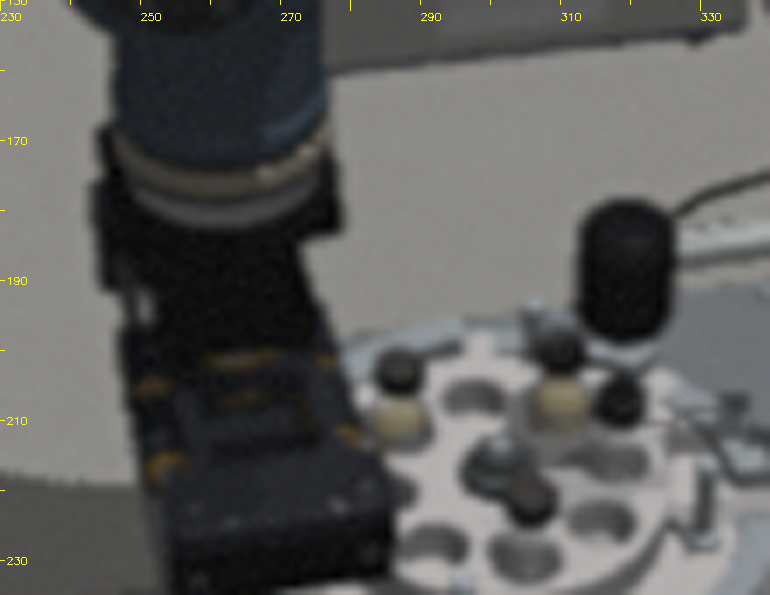

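```bash
python3 -m inch '{"dp":[[0,-5,0],[0,-8,0],[0,-8,0],[0,-7,0],[-5.2,-5.2,0],[-5.2,-5.2,0],[-5.2,-5.2,0],[-5.2,-5.2,0],[-3.5,-6.2,0],[-3.5,-6.2,0],[-3.5,-6.2,0],[-3.5,-6.2,0]],"yaw":[0,0,0,0,0,0,0,0,0,0,0,0]}'
python3 - <<'E'
from ov import *
i=cap("side"); crop(i,230,150,110,85,7,"pics/s4.png")
i=cap("top"); crop(i,240,180,90,70,7,"pics/t4.png")
E
```

```text
time_s: 4.28
position: [0.4872, 0.0141, 0.1237]
tcp_rot: [[-0.0, 0.0, -1.0], [0.0, -1.0, -0.0], [-1.0, -0.0, 0.0]]
force: [-0.4, -0.6, 0.4]
opening: 0.008
```

View pics/s4.png

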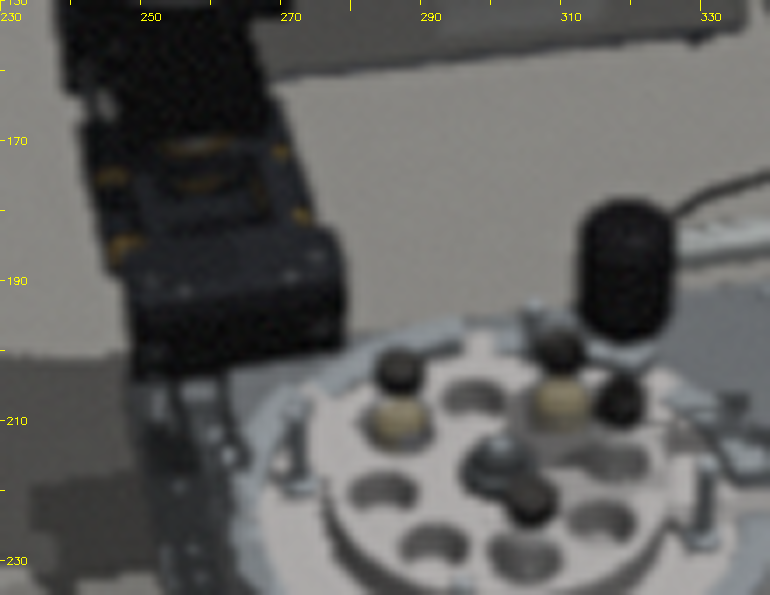

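View pics/t4.png

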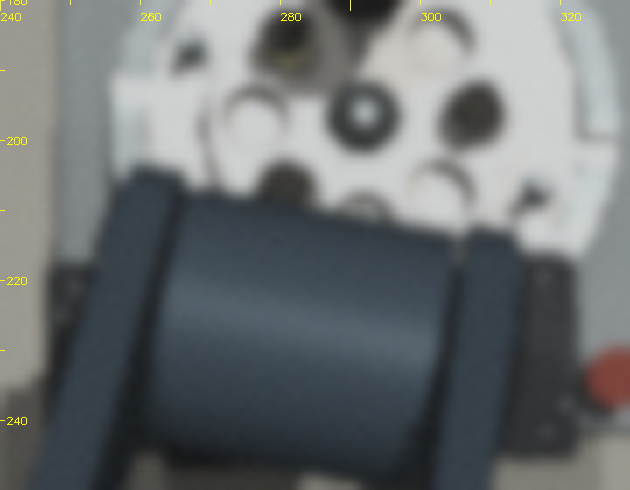

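```bash
python3 -m inch '{"dp":[[-1.5,-7,0],[-1.5,-7,0],[-1.5,-7,0],[-1.5,-7,0],[0,-7,0],[1,-7,0],[1,-7,0],[2,-7,0],[3,-7,0],[3,-7,0],[1,-4,0],[0,0,0]],"yaw":[0,0,0,0,0,0,0,0,0,0,0,0]}'
python3 -m inch '{"dp":[[-4,10,0],[-10,20,0],[-20,20,0],[-20,20,0],[-20,20,0],[-20,20,0],[0,20,0],[0,20,0],[0,0,0]],"yaw":[0,0,0,0,0,0,0,0,0]}'
python3 - <<'E'
from ov import *
i=cap("side"); crop(i,230,150,110,85,7,"pics/s5.png")
i=cap("top"); crop(i,240,180,90,70,7,"pics/t5.png")
E
```

```text
time_s: 5.38
position: [0.4868, 0.0883, 0.1178]
tcp_rot: [[-0.001, 0.002, -1.0], [0.0, -1.0, -0.002], [-1.0, -0.0, 0.001]]
force: [-0.1, -0.2, 0.7]
opening: 0.006
time_s: 6.13
position: [0.4882, -0.0669, 0.2135]
tcp_rot: [[0.003, -0.004, -1.0], [-0.003, -1.0, 0.004], [-1.0, 0.003, -0.003]]
force: [0.0, 0.9, -0.1]
opening: 0.003
```

View pics/s5.png

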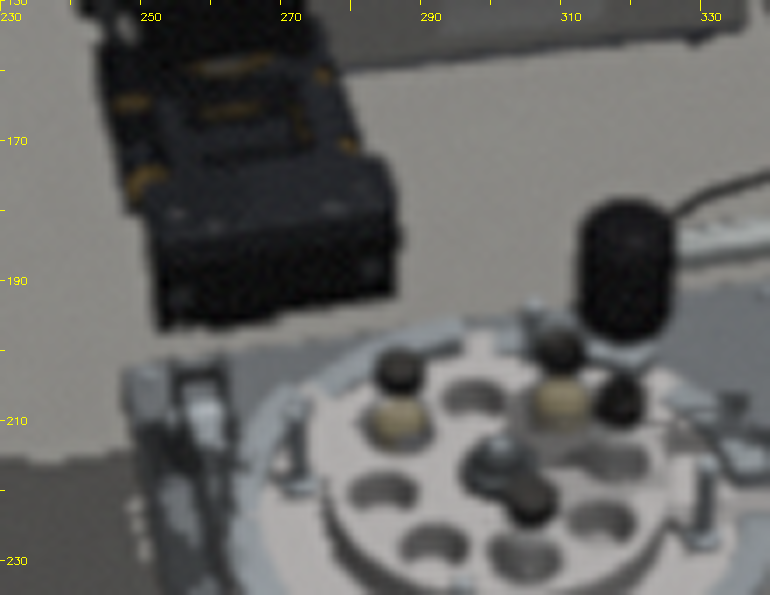

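View pics/t5.png

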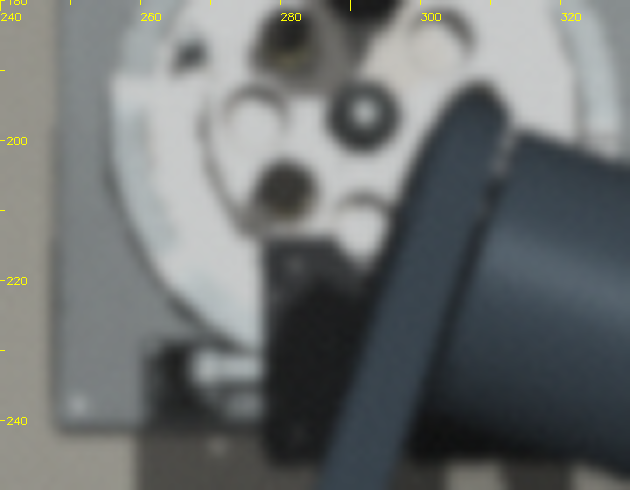

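```bash
python3 -m inch '{"dp":[[10,-2,0],[20,-2,0],[25,-2,0],[25,-1,0],[25,0,0],[18,0,0],[10,0,0],[0,0,0]],"yaw":[0,0,0,0,0,0,0,0]}'
python3 -m inch '{"dp":[[0,-5,0],[0,-8,0],[0,-8,0],[0,-6,0],[0,-3,0]],"yaw":[0,0,0,0,0]}'
python3 -m inch '{"dp":[[-5.8,-4.4,0],[-5.8,-4.4,0]],"yaw":[0,0]}'
python3 -m inch '{"dp":[[-5.8,-4.4,0],[-5.8,-4.4,0]],"yaw":[0,0]}'
python3 -m inch '{"dp":[[-4.2,-6.2,0],[-4.2,-6.2,0],[-4.2,-6.2,0],[-4.2,-6.2,0]],"yaw":[0,0,0,0]}'
python3 - <<'E'
from ov import *
i=cap("side"); crop(i,230,150,110,85,7,"pics/s6.png")
E
```

```text
time_s: 6.9
position: [0.4857, -0.0545, 0.0774]
tcp_rot: [[-0.005, 0.001, -1.0], [0.002, -1.0, -0.001], [-1.0, -0.002, 0.005]]
force: [-0.4, 0.0, 0.9]
opening: 0.004
time_s: 7.32
position: [0.4874, -0.0243, 0.0802]
tcp_rot: [[0.001, 0.002, -1.0], [-0.0, -1.0, -0.002], [-1.0, 0.0, -0.001]]
force: [-0.6, -1.2, 0.2]
opening: 0.007
time_s: 7.48
position: [0.4874, -0.0163, 0.0916]
tcp_rot: [[0.0, 0.001, -1.0], [-0.0, -1.0, -0.001], [-1.0, 0.0, -0.0]]
force: [-0.6, -0.4, 0.4]
opening: 0.006
time_s: 7.65
position: [0.4875, -0.0077, 0.1035]
tcp_rot: [[0.001, 0.0, -1.0], [-0.0, -1.0, -0.0], [-1.0, 0.0, -0.001]]
force: [0.6, -0.8, -0.4]
opening: 0.006
time_s: 7.98
position: [0.4872, 0.0175, 0.1198]
tcp_rot: [[0.0, 0.0, -1.0], [0.0, -1.0, -0.0], [-1.0, -0.0, -0.0]]
force: [0.1, -0.6, -0.2]
opening: 0.005
```

View pics/s6.png

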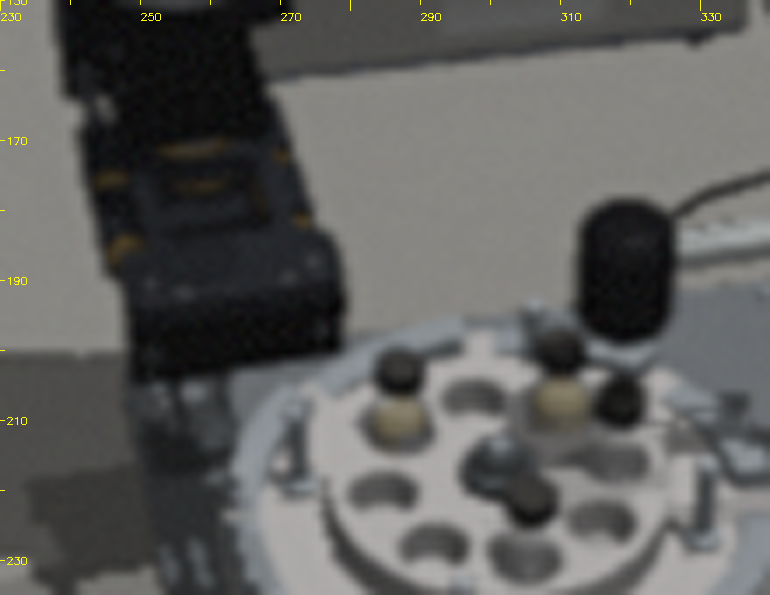

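```bash
python3 -m inch '{"dp":[[-2,-7,0],[-2,-7,0],[-2,-7,0],[-2,-7,0]],"yaw":[0,0,0,0]}'
python3 -m inch '{"dp":[[0.5,-7,0],[0.5,-7,0],[0.5,-7,0],[0.5,-6,0]],"yaw":[0,0,0,0]}'
python3 -m inch '{"dp":[[2,-6.3,0],[2,-6.3,0],[2,-5,0],[0,0,0]],"yaw":[0,0,0,0]}'
python3 - <<'E'
from ov import *
i=cap("side"); crop(i,230,150,110,85,7,"pics/s7.png")
print(proj("side",[.487,.087,.10]))
i=cap("top"); crop(i,240,180,90,70,7,"pics/t7.png")
E
```

```text
time_s: 8.37
position: [0.487, 0.0456, 0.1273]
tcp_rot: [[-0.001, 0.0, -1.0], [0.0, -1.0, -0.0], [-1.0, -0.0, 0.001]]
force: [0.4, 0.1, 0.1]
opening: 0.006
time_s: 8.7
position: [0.487, 0.0727, 0.1251]
tcp_rot: [[-0.001, 0.001, -1.0], [0.0, -1.0, -0.001], [-1.0, -0.0, 0.001]]
force: [0.3, -0.1, -0.2]
opening: 0.005
time_s: 9.03
position: [0.4867, 0.0904, 0.1188]
tcp_rot: [[-0.001, 0.001, -1.0], [0.0, -1.0, -0.001], [-1.0, -0.0, 0.001]]
force: [-0.2, 0.1, 0.6]
opening: 0.005
[254.63663518 187.41615466]
```

View pics/s7.png

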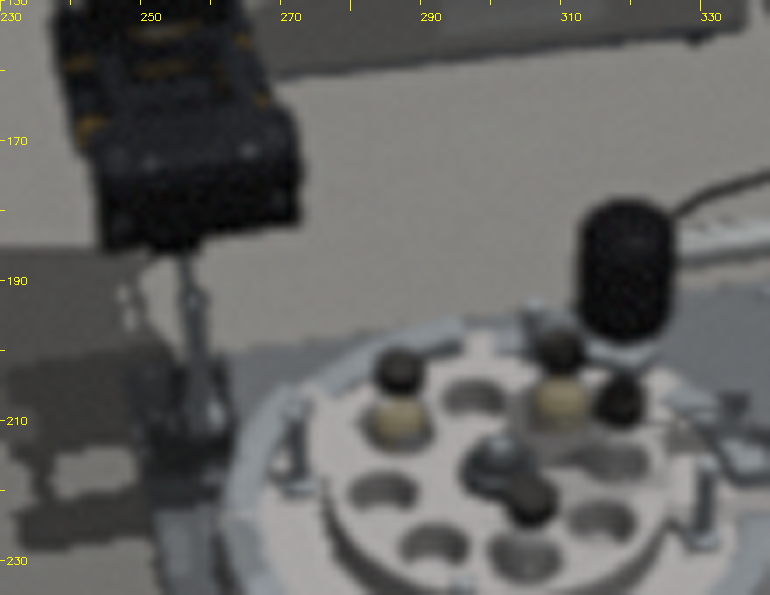

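View pics/t7.png

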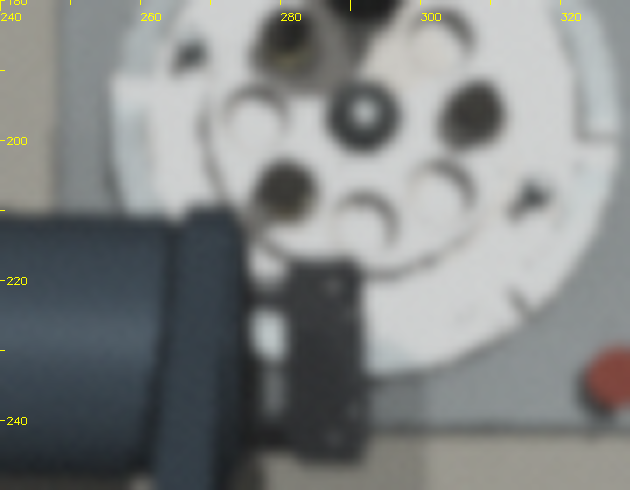

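```bash
python3 -m inch '{"dp":[[-5,8,0],[-15,15,0],[-25,20,0],[-25,20,-4],[-20,20,-10],[-10,20,-15],[0,20,-20],[0,20,-20],[0,20,-20],[0,15,-13],[0,4,-2],[0,0,0]],"yaw":[0,0,0,0,0,0,0,0,0,0,0,0]}'
python3 -m inch '{"dp":[[0,0,0],[0,0,0],[0,0,0],[0,0,0],[0,0,0],[0,0,0],[0,0,0],[0,0,0],[0,0,0],[0,0,0],[0,0,0]],"yaw":[-6.1,-6.1,-6.1,-6.1,-6.1,-6.1,-6.1,-6.1,-6.1,-6.1,-6.1]}'
python3 - <<'E'
from ov import *
m=model([.594,-.0065],-.015,0.0)
i=cap("side"); draw("side",i,m,230,150,120,100,6,"pics/s8.png");crop(i,230,150,120,100,6,"pics/s8r.png")
i=cap("top"); crop(i,240,180,90,70,7,"pics/t8.png")
s=bot.read_state(); print(s["position"],s["tcp_rot"],s["time_s"])
E
```

```text
time_s: 10.13
position: [0.5915, -0.0945, 0.2194]
tcp_rot: [[0.0, -0.002, -1.0], [-0.0, -1.0, 0.002], [-1.0, 0.0, -0.0]]
force: [-1.5, 0.5, -0.0]
opening: 0.005
time_s: 11.05
position: [0.5895, -0.0912, 0.2194]
tcp_rot: [[-0.002, 0.924, -0.383], [0.001, -0.383, -0.924], [-1.0, -0.002, -0.0]]
force: [-0.2, -0.9, 0.0]
opening: 0.003
[ 0.58963712 -0.09133674  0.21938478] [[-1.91219288e-03  9.21549967e-01 -3.88255072e-01]
 [ 8.83273576e-04 -3.88254074e-01 -9.21551949e-01]
 [-9.99997782e-01 -2.10512052e-03 -7.15640595e-05]] 11.15
```

View pics/s8r.png

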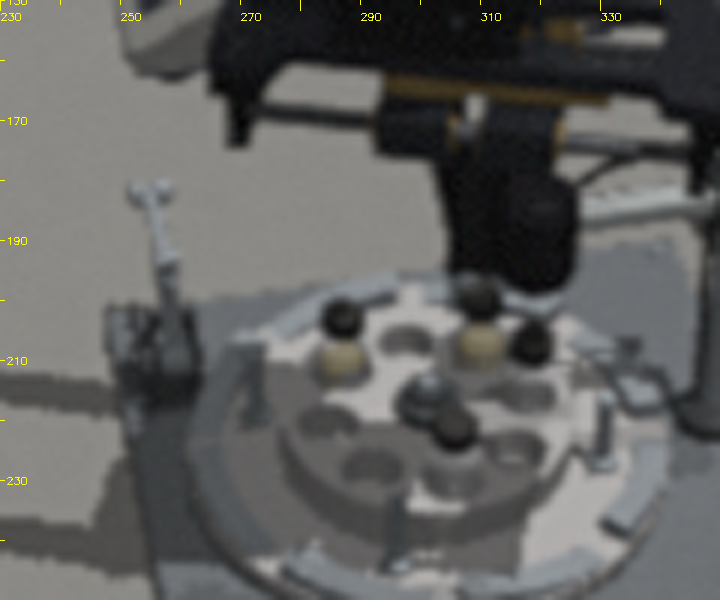

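View pics/t8.png

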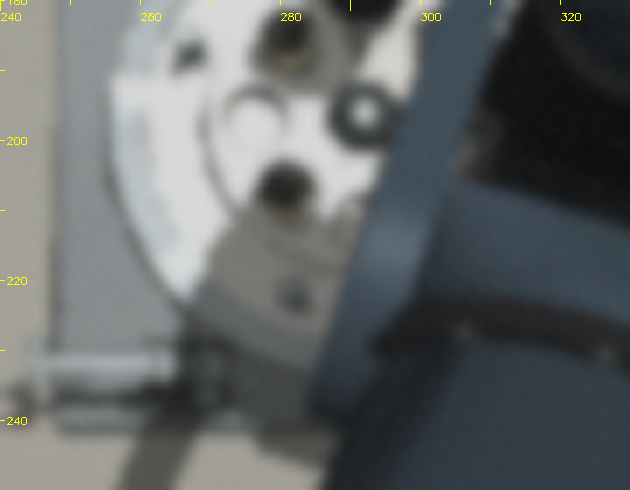

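```bash
python3 -m inch '{"dp":[[10,0,0],[20,0,0],[25,0,0],[25,0,0],[25,0,0],[20,0,0],[15,0,0],[8,0,0],[5,0,0],[0,0,0]],"yaw":[0,0,0,0,0,0,0,0,0,0]}'
python3 - <<'E'
from ov import *
m=model([.594,-.0065],-.015,0.0)
i=cap("side"); crop(i,250,160,110,100,6,"pics/s9r.png")
print(proj("side",[.489,.128,.087]))
s=bot.read_state(); print(s["position"],s["force"])
for k in (0,-.2,-.4,-.6,-.785):
  t=np.radians(-112.5)-.015+k; r=np.array([.594,-.0065])+.08*np.array([np.cos(t),np.sin(t)]); d=np.array([np.sin(t),-np.cos(t)]); print(k,np.round(r,4),np.round(r-.0195*d,4))
E
```

```text
time_s: 11.98
position: [0.5905, -0.0922, 0.0654]
tcp_rot: [[-0.002, 0.921, -0.39], [0.001, -0.39, -0.921], [-1.0, -0.002, 0.0]]
force: [0.2, -0.1, -0.2]
opening: 0.007
[253.21819292 181.91271455]
[ 0.59118763 -0.09239765  0.06627224] [ 0.4982404   0.58899822 -0.49978929]
0 [ 0.5623 -0.0799] [ 0.5802 -0.0877]
-0.2 [ 0.5483 -0.0722] [ 0.5643 -0.0833]
-0.4 [ 0.5362 -0.0618] [ 0.5497 -0.0759]
-0.6 [ 0.5264 -0.0492] [ 0.5368 -0.0657]
-0.785 [ 0.5197 -0.036 ] [ 0.5268 -0.0542]
```

View pics/s9r.png

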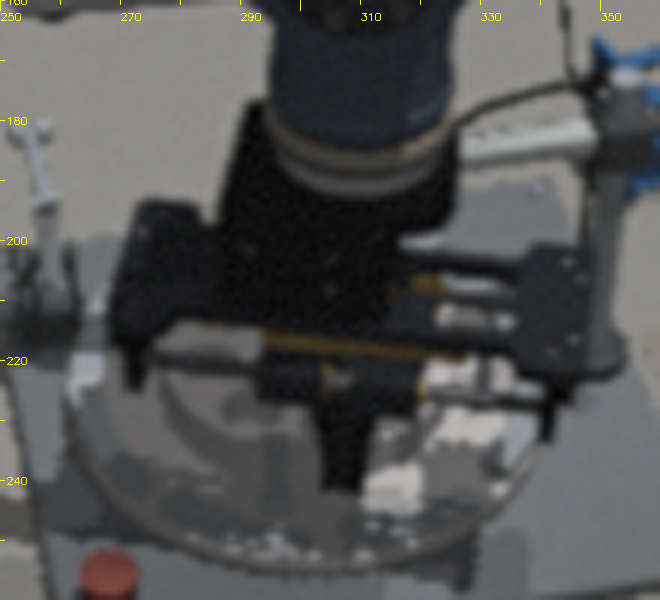

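```bash
python3 -m inch '{"dp":[[0,-4,0],[0,-4,0],[0,-3,0],[0,0,0]],"yaw":[0,0,0,0]}'
python3 -m inch '{"dp":[[0,-3.1,0.7],[0,-3.1,0.7],[0,-3.1,0.7],[0,-3.1,0.7],[0,-3.1,0.7],[0,-3.1,0.7],[0,-3.1,0.7],[0,-3.1,0.7],[0,-3.1,0.7],[0,-3.1,0.7],[0,-3.1,0.7],[0,-3.1,0.7],[0,-3.1,0.7],[0,-3.1,0.7],[0,-3.1,0.7],[0,-3.1,0.7]],"yaw":[2.25,2.25,2.25,2.25,2.25,2.25,2.25,2.25,2.25,2.25,2.25,2.25,2.25,2.25,2.25,2.25]}'
python3 - <<'E'
from ov import *
i=cap("side"); crop(i,250,160,110,100,6,"pics/s10.png")
i=cap("top"); crop(i,250,150,85,90,6,"pics/t10.png")
E
```

```text
time_s: 12.37
position: [0.5803, -0.0878, 0.067]
tcp_rot: [[-0.0, 0.921, -0.389], [0.0, -0.389, -0.921], [-1.0, -0.0, -0.0]]
force: [-0.6, -0.5, 0.2]
opening: 0.001
time_s: 13.7
position: [0.5373, -0.0658, 0.067]
tcp_rot: [[0.002, 0.515, -0.857], [-0.001, -0.857, -0.515], [-1.0, 0.002, -0.001]]
force: [0.7, -0.9, 0.5]
opening: 0.005
```

View pics/s10.png

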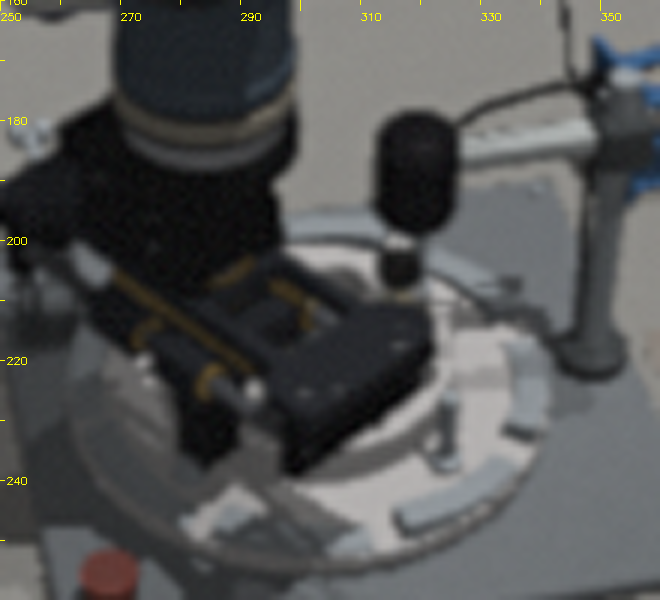

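View pics/t10.png

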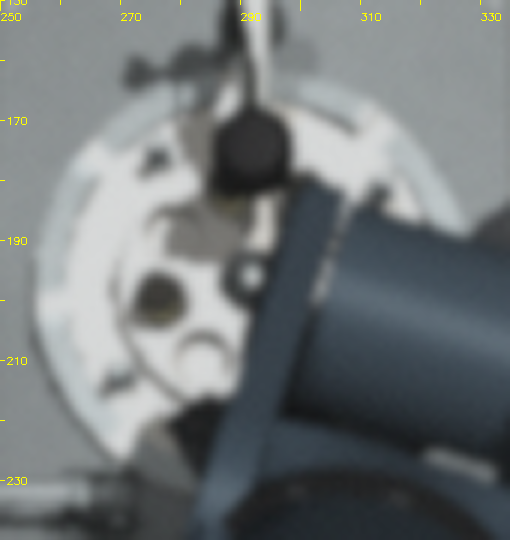

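```bash
python3 - <<'E'
from ov import *
for c in(0,-.5,-.6,-.65,-.7,-.785):
    m=model([.594,-.0065],-.015,c); print(c,{k:(np.round(proj("top",np.mean(m[k],axis=0)),1).tolist(),np.round(proj("side",m[k][1]),1).tolist()) for k in("p1","p2","p3","p4")})
E
```

```text
0 {'p1': ([316.3, 206.7], [295.1, 232.3]), 'p2': ([281.0, 221.5], [271.2, 207.8]), 'p3': ([266.4, 186.5], [305.0, 192.5]), 'p4': ([301.4, 171.9], [330.1, 215.1])}
-0.5 {'p1': ([308.4, 217.5], [281.1, 227.7]), 'p2': ([270.3, 213.5], [277.6, 199.1]), 'p3': ([274.3, 175.9], [318.1, 196.3]), 'p4': ([312.2, 179.7], [324.6, 224.6])}
-0.6 {'p1': ([306.2, 219.1], [278.9, 226.2]), 'p2': ([268.7, 211.4], [279.5, 197.7]), 'p3': ([276.5, 174.3], [320.3, 197.5]), 'p4': ([313.8, 181.8], [322.7, 226.2])}
-0.65 {'p1': ([305.1, 219.8], [277.8, 225.4]), 'p2': ([268.0, 210.2], [280.6, 197.0]), 'p3': ([277.6, 173.6], [321.4, 198.2]), 'p4': ([314.5, 183.0], [321.6, 226.9])}
-0.7 {'p1': ([303.9, 220.5], [276.9, 224.6]), 'p2': ([267.3, 209.0], [281.7, 196.4]), 'p3': ([278.8, 173.0], [322.4, 198.9]), 'p4': ([315.1, 184.1], [320.5, 227.6])}
-0.785 {'p1': ([301.8, 221.4], [275.3, 223.2]), 'p2': ([266.4, 207.0], [283.7, 195.4]), 'p3': ([280.9, 172.0], [324.0, 200.2]), 'p4': ([316.1, 186.2], [318.4, 228.8])}
```

```bash
python3 -m inch '{"dp":[[0,-3.1,0.7],[0,-3.1,0.7],[0,-3.1,0.7],[0,-2.8,0.6],[0,-2,0.4],[0,0,0]],"yaw":[2.25,2.25,2.25,2,1.5,0]}'
python3 - <<'E'
from ov import *
i=cap("side"); crop(i,250,160,110,100,6,"pics/s11.png")
i=cap("top"); crop(i,250,150,85,90,6,"pics/t11.png")
E
```

```text
time_s: 14.3
position: [0.5275, -0.0543, 0.0666]
tcp_rot: [[0.0, 0.357, -0.934], [-0.0, -0.934, -0.357], [-1.0, 0.0, -0.0]]
force: [0.4, 0.6, -0.1]
opening: 0.005
```

View pics/s11.png

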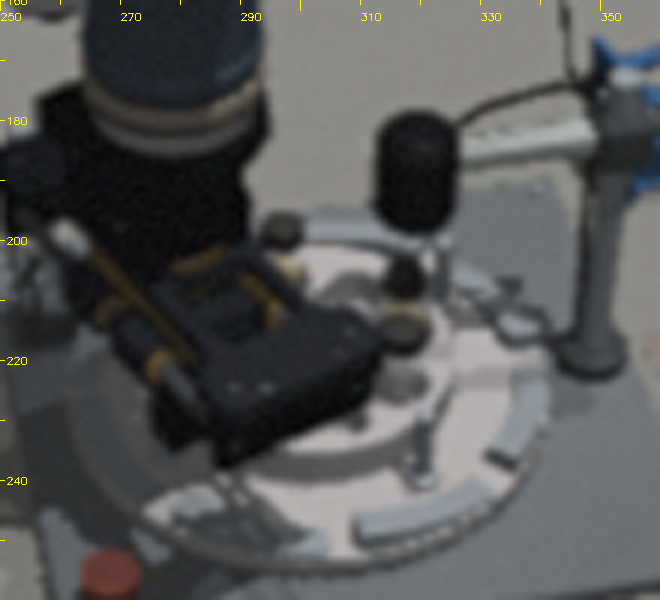

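View pics/t11.png

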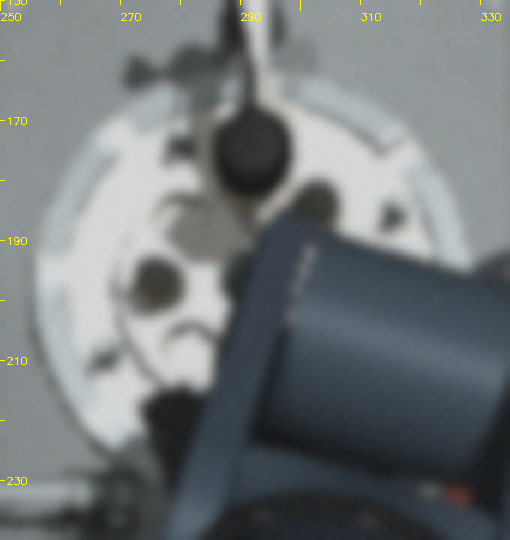

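```bash
python3 -m inch '{"dp":[[0,-2,0.4],[0,-1.7,0.4],[0,-1.2,0.2],[0,0,0],[0,0,0]],"yaw":[1.5,1.2,0.8,0,0]}'
python3 - <<'E'
from ov import *
i=cap("side"); crop(i,250,160,110,100,6,"pics/s12.png")
i=cap("top"); crop(i,250,150,85,90,6,"pics/t12.png")
E
```

```text
time_s: 14.82
position: [0.5247, -0.05, 0.0663]
tcp_rot: [[-0.0, 0.299, -0.954], [0.0, -0.954, -0.299], [-1.0, -0.0, 0.0]]
force: [-0.3, 0.6, 0.5]
opening: 0.003
```

View pics/t12.png

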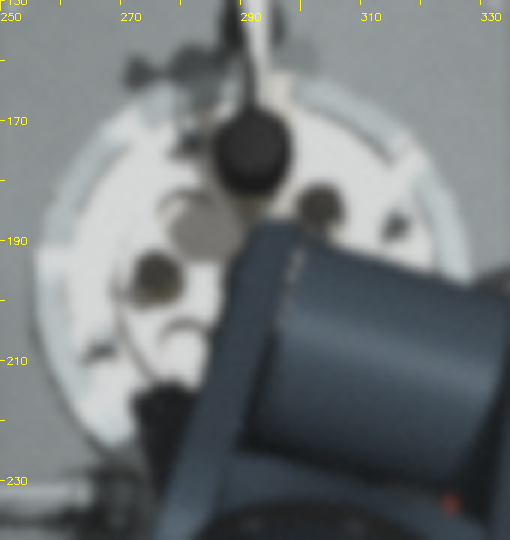

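View pics/s12.png

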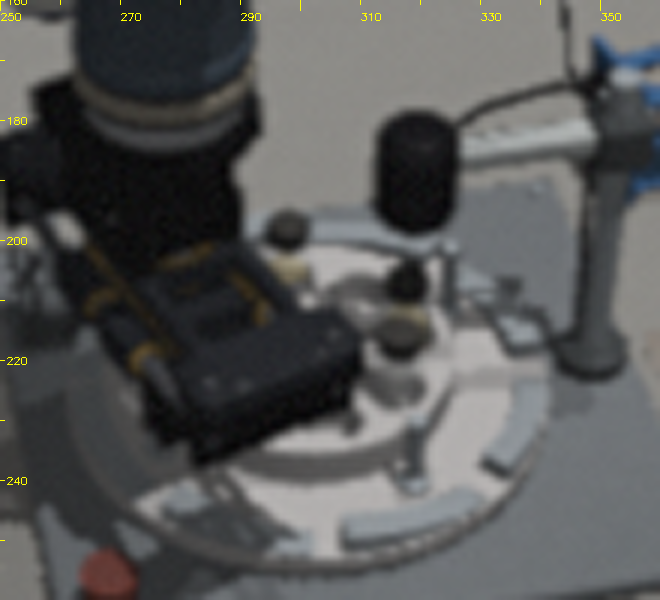

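```bash
python3 -m inch '{"dp":[[0,5,0],[0,10,0],[0,10,0],[-10,0,0],[-20,0,0],[-25,0,0],[-25,0,0],[-25,0,0],[-20,0,0],[-12,0,0],[0,0,0]],"yaw":[0,0,0,0,0,0,0,5.8,5.8,5.8,0]}'
python3 -m inch '{"dp":[[0,-10,2],[0,-18,3],[0,-23,4],[0,-25,5],[0,-25,5],[0,-25,5],[0,-25,5],[0,-25,5],[0,-23,4],[0,-20,3],[0,-13,2],[0,-10,1],[0,0,0],[0,0,0]],"yaw":[0,0,0,0,0,0,0,0,0,0,0,0,0,0]}'
python3 - <<'E'
from ov import *
i=cap("side"); crop(i,230,150,110,100,6,"pics/s13.png")
i=cap("top"); crop(i,250,150,85,90,6,"pics/t13.png")
E
```

```text
time_s: 15.83
position: [0.5343, -0.075, 0.2071]
tcp_rot: [[0.007, -0.003, -1.0], [-0.002, -1.0, 0.003], [-1.0, 0.002, -0.007]]
force: [0.6, -0.6, 0.6]
opening: 0.007
time_s: 17.0
position: [0.4878, 0.1682, 0.2026]
tcp_rot: [[-0.002, 0.002, -1.0], [-0.001, -1.0, -0.002], [-1.0, 0.001, 0.002]]
force: [0.4, -0.0, 0.8]
opening: 0.004
```

View pics/t13.png

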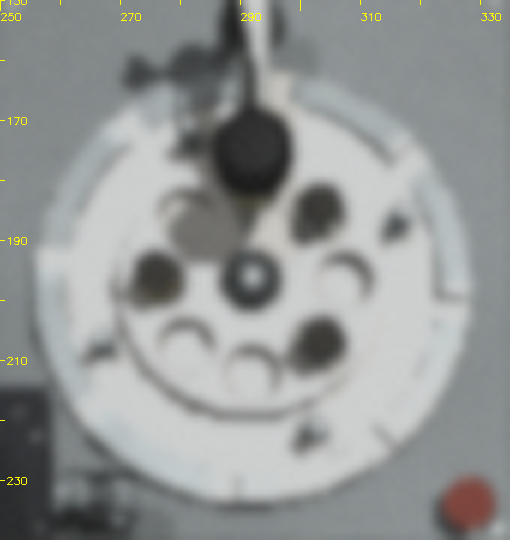

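View pics/s13.png

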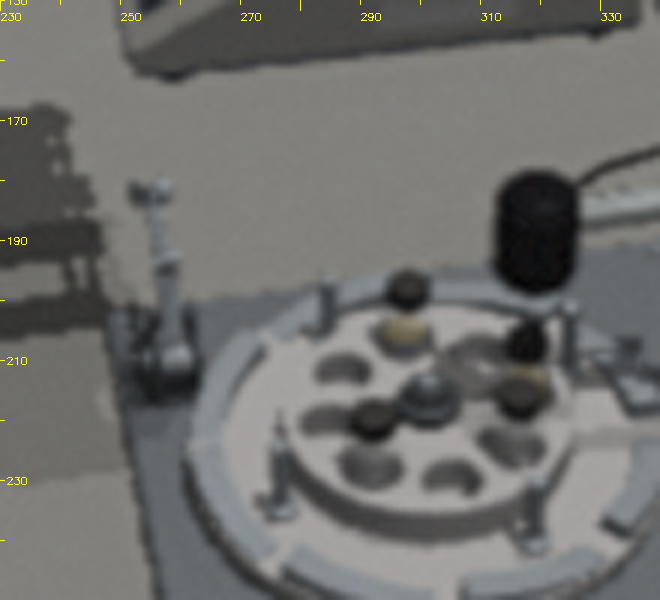

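```bash
python3 -m inch '{"dp":[[10,0,0],[20,0,0],[25,0,0],[25,0,0],[20,0,0],[12,0,0],[4.5,0,0],[0,0,0]],"yaw":[0,0,0,0,0,0,0,0]}'
python3 -m inch '{"dp":[[0,5,0],[0,8,0],[0,8,0],[0,2,0]],"yaw":[0,0,0,0]}'
python3 - <<'E'
from ov import *
i=cap("side"); crop(i,210,150,110,85,7,"pics/s14.png")
E
```

```text
time_s: 17.77
position: [0.4876, 0.1672, 0.0853]
tcp_rot: [[-0.003, -0.002, -1.0], [-0.0, -1.0, 0.002], [-1.0, 0.0, 0.003]]
force: [-0.5, -0.4, -0.2]
opening: 0.004
time_s: 18.1
position: [0.489, 0.1437, 0.0877]
tcp_rot: [[0.002, -0.002, -1.0], [-0.0, -1.0, 0.002], [-1.0, 0.0, -0.002]]
force: [0.4, 0.1, -0.2]
opening: 0.005
```

View pics/s14.png

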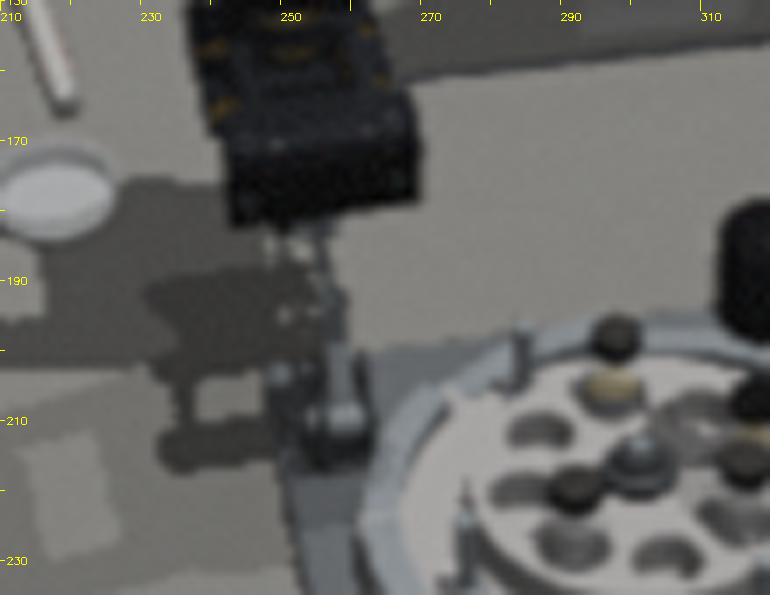

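```bash
python3 -m inch '{"dp":[[-4.5,4.3,0],[-4.5,4.3,0],[-4.5,4.3,0],[-4.5,4.3,0],[-3,6.3,0],[-3,6.3,0],[-3,6.3,0],[-3,6.3,0]],"yaw":[0,0,0,0,0,0,0,0]}'
python3 -m inch '{"dp":[[-0.7,5.6,0],[-0.7,5.6,0],[-0.7,5.6,0],[-0.7,5.6,0],[0,3.5,0],[0,3.5,0],[0,3.5,0],[0,3.5,0],[0,0,0]],"yaw":[0,0,0,0,0,0,0,0,0]}'
python3 - <<'E'
from ov import *
i=cap("side"); crop(i,230,150,110,85,7,"pics/s15.png")
E
```

```text
time_s: 18.82
position: [0.4884, 0.1019, 0.1172]
tcp_rot: [[-0.0, -0.001, -1.0], [-0.0, -1.0, 0.001], [-1.0, 0.0, 0.0]]
force: [-1.3, 0.2, 0.1]
opening: 0.007
time_s: 19.57
position: [0.4884, 0.0658, 0.1196]
tcp_rot: [[-0.0, -0.001, -1.0], [-0.0, -1.0, 0.001], [-1.0, 0.0, 0.0]]
force: [-0.8, 0.7, 0.0]
opening: 0.003
```

View pics/s15.png

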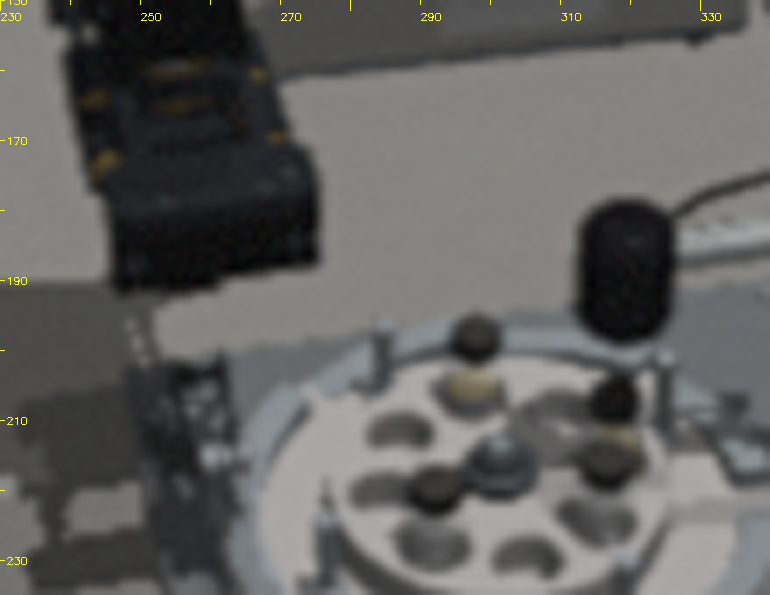

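```bash
python3 -m inch '{"dp":[[-10,-5,0],[-20,-10,0],[-25,-20,0],[-25,-25,0],[-10,-30,0],[0,-30,0],[0,-20,0],[0,-10,0],[0,0,0]],"yaw":[0,0,0,0,0,0,0,0,0]}'
python3 - <<'E'
from ov import *
m=model([.594,-.0065],-.015,-.785)
i=cap("side"); draw("side",i,m,240,160,110,100,6,"pics/s16.png")
i=cap("top"); crop(i,250,150,85,95,6,"pics/t16.png")
E
```

```text
time_s: 20.37
position: [0.488, 0.2181, 0.2096]
tcp_rot: [[0.0, 0.003, -1.0], [0.0, -1.0, -0.003], [-1.0, -0.0, -0.0]]
force: [-0.2, 0.4, 0.5]
opening: 0.003
```

View pics/s16.png

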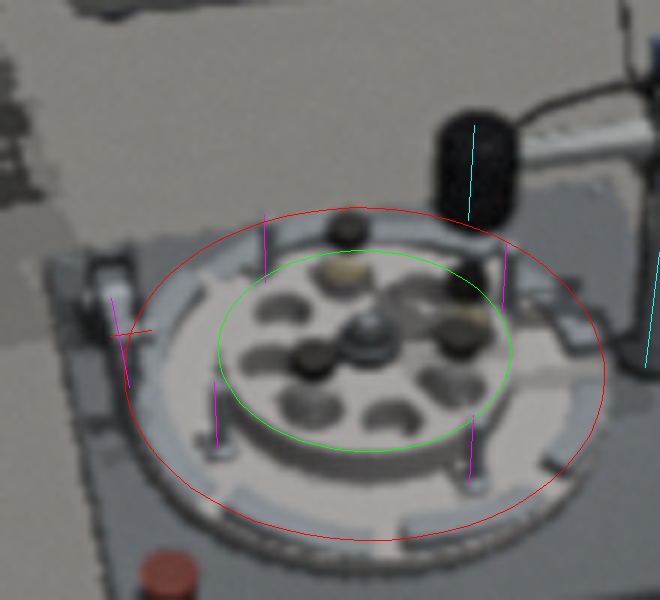

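View pics/t16.png

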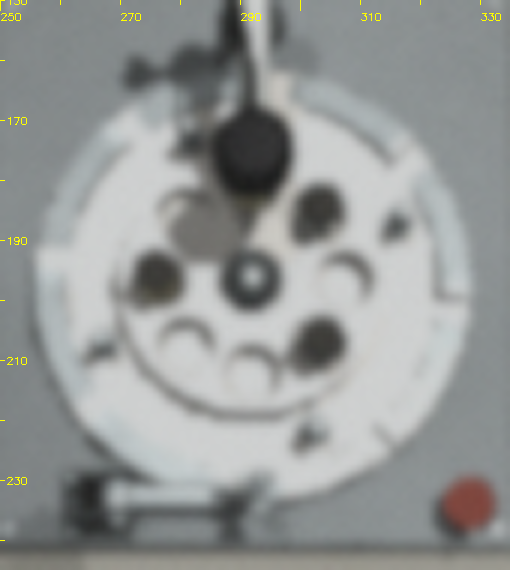

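```bash
python3 - <<'E'
from ov import *
for n,(x,y,w,h) in {"side":(240,195,50,50),"top":(255,215,60,30)}.items():
    a=cv2.imread(f"pics/{n}0.png")[y:y+h,x:x+w]; b=cap(n)[y:y+h,x:x+w]
    cv2.imwrite(f"pics/cmp_{n}.png",cv2.resize(np.hstack([a,b]),None,fx=6,fy=6,interpolation=cv2.INTER_CUBIC))
E
```

```text
(no output)
```

View pics/cmp_side.png

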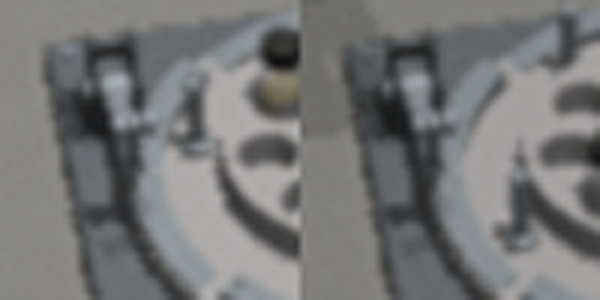

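View pics/cmp_top.png

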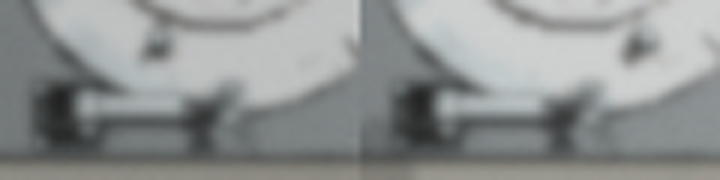

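The pawl sits exactly as it did at the start, and the tooth pattern matches too. I'm handing the job in.

```bash
python3 -c "
from rig import bot
print(bot.hand_in())"
```

```text
the job is handed in; nothing more can be done
None
```

The carousel is back one notch and locked, and the job was handed in at about 20.5 s. No verdict was reported.

**What I did:**
- **Pawl up:** With closed fingertips I pushed the lifting roller over until the pawl parked on its stop. The first pass missed the roller and left the pawl down. A second, deeper pass worked, and the roller then showed exactly where a parked pawl's should be in the side view.
- **Carousel back:** I pushed peg_1 clockwise about 0.785 rad, checking against the pictures on the way.
- **Pawl down:** I tipped the pawl back over and it dropped into the tooth gap. I then withdrew the arm.

**Last checks:**
- **Carousel:** The peg positions give about -0.78 rad, good to about 0.02 rad; the allowed range is -0.87 to -0.70. A 45° notch brings the tooth pattern round on itself, and it matches the starting picture.
- **Pawl:** It looks the same as at the start in both views, so I take it to be fully down.
- **Vials:** Three stand upright in view. The one nearest the reading head is partly hidden by it in the top view, though its cap shows in the side view.
- **Bystanders:** The stopper is where it was. I did not re-check the tweezers, marker and timer, but the arm never went low near them.
- **Forces:** The tool readings taken between moves stayed under about 2 N.

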